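# Vent and remove the pressure cap of the microscope's cooling unit

### The arm

A 6-joint arm with a two-finger parallel gripper is mounted at the origin on the work surface. World frame = base frame: x ahead of the robot, y to its left, z up, the work surface at z = 0. Lengths are in m, angles in rad, forces in N, time in s.
With the tool pointing down it reaches from about 0.35 to 0.975 m from the base axis. Payload 17.4 kg.
Tool frame: the origin (TCP) lies midway between the tips of the shut fingers; the grasp point (between the pads) lies 19 mm behind it; z points along the fingers, y is the direction in which the jaws open and shut (so a half turn about z gives the same grasp; the last joint's range is limited). The gripper opens to 85 mm and grips with 20 to 120 N. Pads are 22 mm wide; open, the fingers measure 114 mm over their backs; the gripper's body (76 mm by 85 mm) begins 54 mm behind the grasp point. The pads swing forward as they close: fully open they stand 13 mm farther back than shut.
Start: joints at [1.173, 0.116, 1.442, -0, 1.584, -0.038], TCP at [0.238, 0.632, 0.231] pointing down, gripper open.
Joint ranges: [-2.83, 2.83], [-0.83, 2.19], [0.07, 2.5], [-1.14, 4.28], [0.01, 3], [-2.97, 2.97]. Speed limits (rad/s): [1.89, 1.89, 2.22, 3.14, 3.14, 3.14].

### API

Orientations are given as a unit quaternion [w, x, y, z].
In Python, from plant import ctrl gives the robot as it stands.
- The arm moves only by the tool jog_arm, never from a script. Its argument "rows" is a list of rows, each an object with "delta_pos": the shift along the tool's x, y, z in m, a list of three; "rot": the turn, a rotation vector about the tool's x, y, z in rad, a list of three; "claw": the finger opening in m, from 0 to 0.0854. A call has 1 to 12 rows; each row shifts and turns the commanded pose from where the row before left it, along the tool's axes as they then stand; what a row does not reach is not made up. A row lasts 1/12 s, in which the tool goes at most 41.7 mm and 7.16 degrees, less where a joint would pass 70% of its speed; a pose out of reach is approached as far as the arm can. A call with a gripper value outside its range is refused whole. The fingers move at their own pace and stop on an object; "newtons" is the grip in N (left out, the last holds). Time passes only in rows, so rows that do not move let the fingers close. It gives the time, the measured TCP pose, the force and the opening at its end, in the units of the state.
- ctrl.read_state(): the state, without advancing time (a new reading comes with each control period).
- ctrl.get_image(name): name is "scene" or "side" or "wrist"; returns a dict with "pixels" (420x560x3 uint8, blue, green, red), "vfov" (degrees; the focal length in pixels is half the picture's height over the tangent of half this angle, whatever the lens; pixels are square), "cx", "cy" (the principal point, pixels), "k1" (the pictures are not rectified: a ray, as slopes to the right and down, at radius r is drawn at 1 + k1 r^2 times it, then the intrinsics apply), "position" and "orientation" of the camera in the world; the wrist camera has in their place "tool_from_camera" (4x4, takes a point from camera to tool coordinates, whose origin is the TCP and whose axes are the flange's). Camera axes: x right, y up, looking along -z (the intrinsics and any distortion apply to the point x, -y, -z); pixel columns grow to the right and rows downward; lengths in m; the calibration is good to about 2 mm. A picture is of the moment at which its call begins: read the wrist's pose just before it. There is no depth.
- ctrl.close_job(): hands the job in, once; it reports no verdict.
The state is a dict: "time_s": time; "q": joint angles; "qvel": joint speeds; "joint_torque": joint torques, N m; "ee_pos": TCP position; "tool_rot": TCP orientation; "contact_force": force on the tool from outside, world axes, zero at the start; "ft_torque": the same for the moment, N m; "width": finger opening in m.
Only numpy, scipy, OpenCV 4.12 (cv2) and the standard library are available. Lean on these libraries where they do the work, as an engineer would, in place of code of your own. Each camera call takes 0.05 s, during which the arm holds its last target. There are 200 camera calls.

### The job

Open the cooling unit's filler for topping up: turn the pressure cap on the sloping neck anticlockwise to its first stop and leave it there for three seconds to let the pressure out, then press it down and turn it on past the stop until it comes free. Lift it off and set it down gently in the steel tray, flat on its rim with the grip up; leave the bottle, the funnel and the dishes where they are.

Things in the scene. Friction and masses are not known exactly. Their poses are not given: they have to be found in the camera images.
- chiller: Cream cooling unit, fixed, 260 deep (x), 200 wide (y), 213 high; origin under its centre; front faces its own -x. Front wall 125 high, then a shoulder sloping up and back at 0.56 rad (32 deg) for 165 mm along the slope, then a flat top with hose nipples 36 high at the back. The filler neck stands square on the middle of the shoulder.
- filler (a point): Centre of the neck's mouth, 34 mm above the shoulder. z: the neck's axis, up and out towards the robot, tilted 0.56 rad from vertical; x: straight up the slope; y: level. The cap is turned about this z, anticlockwise seen from outside. Brass neck 42 diameter, flange 54, with two catches hidden under the cap, a half turn apart; how the catches are clocked about z differs by up to 0.22 rad from unit to unit.
- cap_grip (a point): Centre of the cap's yellow grip bar, 64 long (x) x 14 wide (y) x 26 high (z), on the black cap; z is the cap's axis. The cap is 68 diameter, 27 high under the bar (53 in all), about 0.17 kg, loose; this point is 40 above its rim and, when closed, 30 above the mouth along the neck's axis. Play on the neck 2 to 3 mm. Two ears under the bar's ends hold it under the flange.
- cap_mark (a point): White dot on top of one end of the grip bar, 30 mm from the cap's axis. Its angle about the filler's z, from the filler's x: -0.58 rad at the start, closed; 0 at the first stop; from +0.62 to +0.78 the ears stand in the flange's gaps and the cap comes free; beyond that, still pressed, they slide under the flange again. These last angles all shift alike by the unit's clocking, up to +-0.22.
- cap: The same cap; origin at the centre of its lower rim, z along its axis, x along the bar. A spring of 5 N, rising 1 N per mm, holds it up against the flange. The first stop is a tab 5.3 mm deep: turned without pressing, the ears meet it squarely. Pressed down 6 to 7.5 mm (11 to 13 N; it bottoms at 8.5 mm) they pass beneath it; at the gaps the spring lifts the cap 4 mm. Turning takes under 0.2 N m.
- tray: Shallow stainless tray, fixed, 160 (x) x 140 (y) x 18 high, wall and floor 3 mm; origin under its centre, z up. It stands to the left or to the right of the unit.
- coolant_mid (a point): Blue coolant bottle, loose, 82 diameter, 190 high, standing; point half-way up. On the side where the tray is not.
- funnel_mid (a point): Orange funnel, loose, standing mouth down, 100 diameter, 105 high; point 50 above the bench.
- dishes_mid (a point): Stack of five closed culture dishes, loose, 90 diameter, 75 high; point 37 above the bench.

How it is judged:
On the way, in this order (a step that is already met when the one before it is completed fails the run):
1. the cap is turned to its first stop, not pressed down, and left there for two and a half seconds or more to vent (angle between the x axis of cap_grip and the x axis of filler, either way round below 0.3 rad and x of cap_mark in the frame of filler above 0.02 m and z of cap_grip in the frame of filler between 0.027 and 0.033 m), for 2.5 s.
2. at the stop, the cap is pressed down (by 4.5 mm or more) (z of cap_grip in the frame of filler below 0.0255 m and angle between the x axis of cap_grip and the x axis of filler, either way round below 0.34 rad), for 0.05 s.
3. still on the neck, the cap is turned past the stop (angle between the x axis of cap_grip and the x axis of filler, either way round above 0.34 rad and y of cap_mark in the frame of filler above 0.003 m and z of cap_grip in the frame of filler below 0.036 m), for 0.05 s.
4. the cap is lifted off the neck (distance between cap_grip and filler above 0.08 m), for 0.1 s.
At the end, for the whole second after the job is handed in: The cap stands at rest in the tray, flat on its rim on the tray's floor (within 4 mm and 0.12 rad) with the grip up, let go; the bottle, funnel and dishes are within 30 mm of where they stood (x of cap_grip in the frame of tray between -0.055 and 0.055 m and y of cap_grip in the frame of tray between -0.045 and 0.045 m and z of cap_grip in the frame of tray below 0.047 m and angle between cap_grip's own z axis and vertical below 0.12 rad and linear speed of cap below 0.02 m/s and distance of each of coolant_mid, funnel_mid, dishes_mid from where it was at the start of the episode below 0.03 m); the robot touches nothing.
It fails at once if the bottle, the funnel or the dishes are pushed more than 30 mm or knocked over (distance of any of coolant_mid, funnel_mid, dishes_mid from where it was at the start of the episode above 0.03 m).
It fails at once if the cap is dropped or slammed down (it reaches the tray or bench faster than 0.6 m/s, as after a fall of 18 mm) (linear speed of cap above 0.6 m/s and height (world z) of cap below 0.012 m).
It also fails if it takes over 58 s, if anything falls off the work surface, if the arm or the gripper's body presses on something with over 40 N, if the wrist force passes 120 N, or if a joint passes its speed limit or range.

## Working session

There is one attempt and no reset: what is moved stays moved. The work goes in short steps, Python scripts to look and compute and a tool call to move; the robot and the scene stay as the last step left them, time stands still between calls to the robot, and variables do not carry over. Pictures are saved under pics/ and viewed, about 8 in all and at most 12, crops included, and the job is handed in when it is done.

Besides the shell and the picture viewer there is one more tool, called after "Request:" in YAML: its name, and indented under it one key for each argument. jog_arm: Moves the arm, as the interface text tells. Its arguments: {"type":"object","properties":{"rows":{"type":"array","items":{"type":"object","properties":{"delta_pos":{"type":"array","items":{"type":"number"}},"rot":{"type":"array","items":{"type":"number"}},"claw":{"type":"number"}}}},"newtons":{"type":"number"}},"required":["rows"]}

```bash
ls; mkdir -p pics
python3 - <<'E'
from plant import ctrl
import cv2
s=ctrl.read_state();print(s)
for n in ["scene","side"]:
    d=ctrl.get_image(n);cv2.imwrite(f"pics/{n}0.png",d["pixels"]);print({k:v for k,v in d.items() if k!="pixels"})
d=ctrl.get_image("wrist");print({k:v for k,v in d.items() if k!="pixels"})
E
```

```text
pics
{'time_s': 0.0, 'q': array([ 1.17319309e+00,  1.16487941e-01,  1.44229972e+00,  5.57298506e-05,
        1.58402029e+00, -3.78048439e-02]), 'qvel': array([-0.0005811 , -0.00105342,  0.00249219,  0.00033065,  0.00094826,
       -0.00155746]), 'joint_torque': array([-6.03545355e-03, -7.31975484e+01, -6.32500434e+01, -3.84768673e-04,
        6.16323785e-03, -2.09717300e-06]), 'ee_pos': array([0.23757335, 0.63158754, 0.23053947]), 'tool_rot': array([-1.58450606e-04,  1.78930020e-01,  9.83861615e-01, -5.87289874e-04]), 'contact_force': array([-0.2030003 ,  0.09571176, -0.60899297]), 'ft_torque': array([-0.03610591, -0.02173538,  0.02282049]), 'width': 0.08547997314396008}
{'vfov': 54.495194963655585, 'cx': 279.5953896528352, 'cy': 205.97398107776306, 'k1': -0.10013196101178708, 'position': array([1.50785337, 0.02199377, 0.83317487]), 'orientation': array([0.62381705, 0.31873549, 0.33723085, 0.62891599])}
{'vfov': 48.57598433178308, 'cx': 281.0411403467334, 'cy': 209.74141018081733, 'k1': -0.10791743880328518, 'position': array([ 0.10409163, -0.7580705 ,  1.12760827]), 'orientation': array([ 0.8974376 ,  0.35715372, -0.08876263, -0.24324507])}
{'vfov': 58.9381037546352, 'cx': 277.30409568531917, 'cy': 209.6707725845566, 'k1': -0.1037368020160906, 'tool_from_camera': array([[-3.66876009e-04,  9.54029810e-01,  2.99711505e-01,
         7.58800458e-02],
       [ 9.99999855e-01,  4.68529357e-04, -2.67307116e-04,
        -1.12880749e-03],
       [-3.95442596e-04,  2.99711363e-01, -9.54029844e-01,
        -1.42622219e-01],
       [ 0.00000000e+00,  0.00000000e+00,  0.00000000e+00,
         1.00000000e+00]])}
```

View pics/scene0.png

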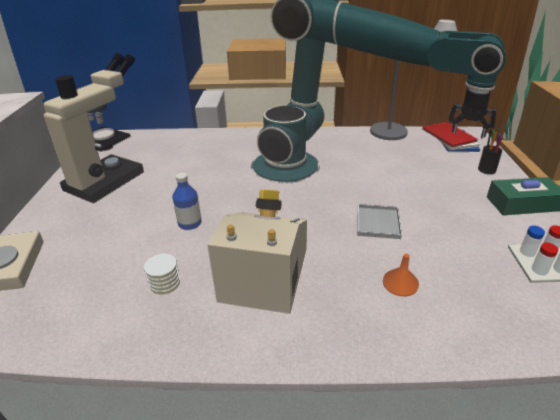

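View pics/side0.png

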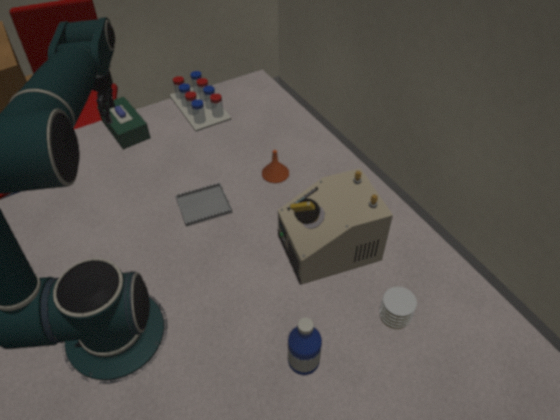

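```bash
cat > h.py <<'E'
import numpy as np, cv2
from scipy.spatial.transform import Rotation as R
def rot(q): return R.from_quat(np.r_[q[1:],q[0]]).as_matrix()
def cam(d,s=None):
    f=210/np.tan(np.radians(d["vfov"])/2)
    if "position" in d: M,p=rot(d["orientation"]),np.array(d["position"])
    else:
        T=d["tool_from_camera"];Rt=rot(s["tool_rot"]);M=Rt@T[:3,:3];p=Rt@T[:3,3]+s["ee_pos"]
    return f,d["cx"],d["cy"],d["k1"],M,p
def proj(c,P):
    f,cx,cy,k1,M,p=c;v=(np.atleast_2d(P)-p)@M
    a=np.c_[v[:,0]/-v[:,2],v[:,1]/v[:,2]]
    a=a*(1+k1*(a**2).sum(1,keepdims=True));return a*f+[cx,cy]
def ray(c,uv):
    f,cx,cy,k1,M,p=c;K=np.array([[f,0,cx],[0,f,cy],[0,0,1.]])
    a=cv2.undistortPoints(np.array([[uv]],float),K,np.array([k1,0,0,0,0.]))[0,0]
    # k1 here maps undistorted->distorted, same as OpenCV's model
    d=M@np.array([a[0],-a[1],-1]);return p,d/np.linalg.norm(d)
def atz(c,uv,z):
    p,d=ray(c,uv);return p+d*(z-p[2])/d[2]
E
python3 - <<'E'
import cv2,numpy as np
a=cv2.imread("pics/scene0.png")[180:310,200:320];b=cv2.imread("pics/side0.png")[165:285,270:400]
a=cv2.resize(a[:, :],(390,422),interpolation=cv2.INTER_CUBIC);b=cv2.resize(b,(410,378),interpolation=cv2.INTER_CUBIC)
o=np.zeros((422,800,3),np.uint8);o[:,:390]=a;o[:378,390:]=b;cv2.imwrite("pics/z1.png",o)
E
```

```text
(no output)
```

View pics/z1.png

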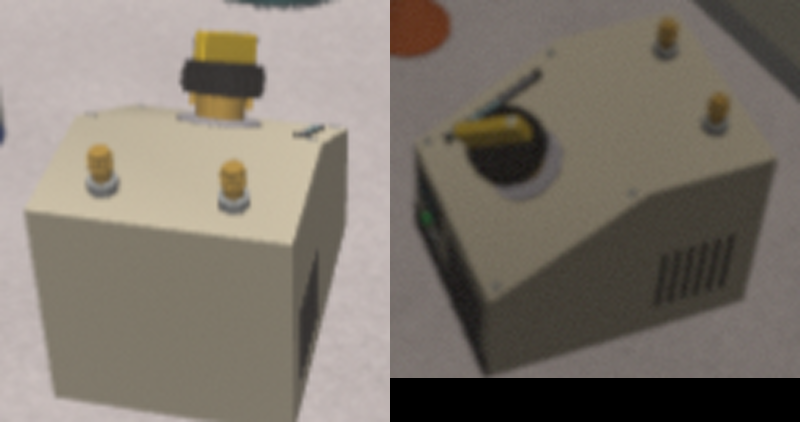

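Run:
```python
from h import *
from plant import ctrl
from scipy.optimize import least_squares
S=cam(ctrl.get_image("scene"));D=cam(ctrl.get_image("side"))
x1=.00986
sc=[((.13,-.1,.213),(208.3,244.9)),((.13,.1,.213),(290.2,255.1)),((.13,-.1,0),(217.2,302.2)),((x1,-.1,.213),(225.2,214.8)),((x1,.1,.213),(306.8,219.4))]
sd=[((-.13,-.1,.125),(301.7,260.1)),((-.13,-.1,0),(301.1,283.9)),((x1,-.1,.213),(349.3,226.2)),((.13,-.1,.213),(392.1,215.7)),((.13,-.1,0),(382.6,259.5)),((-.13,.1,.125),(278.2,211.9))]
W=lambda p,X:(R.from_euler('z',p[2]).apply(X)+[p[0],p[1],0])
def f(p):
    return np.r_[(proj(S,W(p,[a for a,_ in sc]))-[b for _,b in sc]).ravel(),(proj(D,W(p,[a for a,_ in sd]))-[b for _,b in sd]).ravel()]
r=least_squares(f,[.6,-.1,0],loss='soft_l1');print(r.x);print(f(r.x).reshape(-1,2).round(1))
m=W(r.x,[-.0782,0,.1976])[0];g=W(r.x,[-.0941,0,.2230])[0];print("filler",m,"grip",g)
print(proj(S,[m,g]),proj(D,[m,g]))
print("tray",[atz(S,u,.018).round(3) for u in [(359,206),(397,207),(401,236),(358,235)]],[atz(D,u,.018).round(3) for u in[(177,193),(222,185),(232,214),(187,223)]])
```

```text
[ 0.66218656 -0.05079497 -0.19448259]
[[-0.3 -0.7]
 [ 0.6 -0.1]
 [ 0.6  2.8]
 [-1.1  0.2]
 [-7.   4.2]
 [-0.8 -0. ]
 [-0.9  2.3]
 [ 2.4 -0.9]
 [ 0.3 -1.8]
 [-1.6  2.3]
 [-1.  -2.9]]
filler 0.5854608010144631 grip 0.569860551085144Traceback (most recent call last):
  File "<stdin>", line 13, in <module>
  File "h.py", line 11, in proj
    f,cx,cy,k1,M,p=c;v=(np.atleast_2d(P)-p)@M
                        ~~~~~~~~~~~~~~~~^~
ValueError: operands could not be broadcast together with shapes (1,2) (3,)
```

```bash
cat >> h.py <<'E'
A=.56
def goal(p,b,dist):
    """p=chiller x,y,yaw (z offsets 0); b=bar angle about filler z; grasp point dist above cap_grip along axis -> TCP pose"""
    C=R.from_euler('z',p[2]); F=C*R.from_euler('y',-A)
    g=C.apply([-.0941,0,.2230])+[p[0],p[1],0]; n=F.as_matrix()[:,2]
    x=F.apply([np.cos(b+np.pi),np.sin(b+np.pi),0]) # tool x along bar, -x end
    z=-n; y=np.cross(z,x); return np.c_[x,y,z], g+n*(dist-.019)
def rel(s,Rt,pt):
    R0=rot(s["tool_rot"]); return R0.T@(pt-s["ee_pos"]), R.from_matrix(R0.T@Rt).as_rotvec()
E
python3 - <<'E'
from h import *
from plant import ctrl
s=ctrl.read_state();p=[.662,-.051,-.194]
Rt,pt=goal(p,-.58,.15);print(pt,Rt,rel(s,Rt,pt))
S=cam(ctrl.get_image("scene"));D=cam(ctrl.get_image("side"))
g=goal(p,0,.019)[1];print(g,proj(S,g),proj(D,g))
print("tray",[atz(S,u,.018).round(3) for u in [(359,206),(397,207),(401,236),(358,235)]],[atz(D,u,.018).round(3) for u in[(177,193),(222,185),(232,214),(187,223)]])
E
```

```text
[ 0.50138519 -0.01944385  0.33399042] [[-0.58975176  0.61686373  0.52122165]
 [ 0.67437     0.73125804 -0.10240494]
 [-0.44431741  0.29110275 -0.84725511]] (array([-0.47612057, -0.5166672 , -0.10276042]), array([-0.20597228, -0.52510443,  0.40344433]))
[ 0.56966523 -0.03285889  0.223     ] [[270.36091323 194.07256431]] [[301.01839465 206.32429873]]
tray [array([0.334, 0.262, 0.018]), array([0.342, 0.394, 0.018]), array([0.503, 0.372, 0.018]), array([0.496, 0.236, 0.018])] [array([0.344, 0.402, 0.018]), array([0.494, 0.358, 0.018]), array([0.464, 0.217, 0.018]), array([0.322, 0.256, 0.018])]
```

Request:
jog_arm:
  rows:
    - {"delta_pos": [-0.0265, -0.0287, -0.0114]}
    - {"delta_pos": [-0.0265, -0.0287, -0.0114]}
    - {"delta_pos": [-0.0265, -0.0287, -0.0114]}
    - {"delta_pos": [-0.0265, -0.0287, -0.0114]}
    - {"delta_pos": [-0.0265, -0.0287, -0.0114]}
    - {"delta_pos": [-0.0265, -0.0287, -0.0114]}
    - {"delta_pos": [-0.0265, -0.0287, -0.0114]}
    - {"delta_pos": [-0.0265, -0.0287, -0.0114]}
    - {"delta_pos": [-0.0265, -0.0287, -0.0114]}
    - {"delta_pos": [-0.0265, -0.0287, 0]}
    - {"delta_pos": [-0.0265, -0.0287, 0]}
    - {"delta_pos": [-0.0265, -0.0287, 0]}

```text
schema error: expected keys delta_pos, rot, claw
```

Request:
jog_arm:
  rows:
    - {"delta_pos": [-0.0265, -0.0287, 0]}
    - {"delta_pos": [-0.0265, -0.0287, 0]}
    - {"delta_pos": [-0.0265, -0.0287, 0]}
    - {"delta_pos": [-0.0265, -0.0287, 0]}
    - {"delta_pos": [-0.0265, -0.0287, 0]}
    - {"delta_pos": [-0.0265, -0.0287, 0]}
    - {"rot": [-0.0343, -0.0875, 0.0672]}
    - {"rot": [-0.0343, -0.0875, 0.0672]}
    - {"rot": [-0.0343, -0.0875, 0.0672]}
    - {"rot": [-0.0343, -0.0875, 0.0672]}
    - {"rot": [-0.0343, -0.0875, 0.0672]}
    - {"rot": [-0.0343, -0.0875, 0.0672]}

```text
schema error: expected keys delta_pos, rot, claw
```

Request:
jog_arm:
  rows:
    - {}
    - {}
    - {}

```text
schema error: expected keys delta_pos, rot, claw
```

Run:
```python
from h import *
from plant import ctrl
s=ctrl.read_state();d=ctrl.get_image("wrist");cv2.imwrite("pics/w1.png",d["pixels"])
p=[.662,-.051,-.194];c=cam(d,s)
print(s["time_s"],s["q"],s["ee_pos"],rel(s,*goal(p,-.58,.15)))
print(proj(c,goal(p,0,.019)[1]))
```

```text
0.35 [ 1.17319439e+00  1.16156677e-01  1.44177794e+00  3.45830626e-05
  1.58402902e+00 -3.77668935e-02] [0.23763866 0.6317295  0.23108691] (array([-0.4761407 , -0.51663671, -0.10273578]), array([-0.20582726, -0.52515314,  0.40331903]))
[[  9.09202701 500.95088154]]
```

View pics/w1.png

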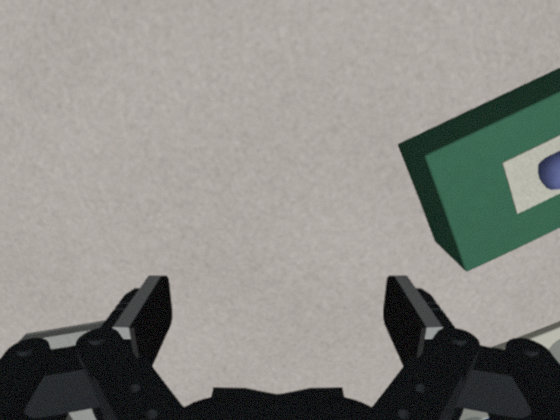

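The wrist picture shows only bench and the open fingers, because the moves were refused: every row needs all three keys. I'll resend them.

Request:
jog_arm:
  rows:
    - {"delta_pos": [-0.0265, -0.0287, -0.0114], "rot": [0, 0, 0], "claw": 0.085}
    - {"delta_pos": [-0.0265, -0.0287, -0.0114], "rot": [0, 0, 0], "claw": 0.085}
    - {"delta_pos": [-0.0265, -0.0287, -0.0114], "rot": [0, 0, 0], "claw": 0.085}
    - {"delta_pos": [-0.0265, -0.0287, -0.0114], "rot": [0, 0, 0], "claw": 0.085}
    - {"delta_pos": [-0.0265, -0.0287, -0.0114], "rot": [0, 0, 0], "claw": 0.085}
    - {"delta_pos": [-0.0265, -0.0287, -0.0114], "rot": [0, 0, 0], "claw": 0.085}
    - {"delta_pos": [-0.0265, -0.0287, -0.0114], "rot": [0, 0, 0], "claw": 0.085}
    - {"delta_pos": [-0.0265, -0.0287, -0.0114], "rot": [0, 0, 0], "claw": 0.085}
    - {"delta_pos": [-0.0265, -0.0287, -0.0114], "rot": [0, 0, 0], "claw": 0.085}
    - {"delta_pos": [-0.0265, -0.0287, 0], "rot": [0, 0, 0], "claw": 0.085}
    - {"delta_pos": [-0.0265, -0.0287, 0], "rot": [0, 0, 0], "claw": 0.085}
    - {"delta_pos": [-0.0265, -0.0287, 0], "rot": [0, 0, 0], "claw": 0.085}

```text
time_s: 1.4
ee_pos: [0.4142, 0.1957, 0.3344]
tool_rot: [0.0, 0.179, 0.984, 0.0]
contact_force: [-0.3, -0.4, -0.4]
width: 0.0851
```

Request:
jog_arm:
  rows:
    - {"delta_pos": [-0.0265, -0.0287, 0], "rot": [0, 0, 0], "claw": 0.085}
    - {"delta_pos": [-0.0265, -0.0287, 0], "rot": [0, 0, 0], "claw": 0.085}
    - {"delta_pos": [-0.0265, -0.0287, 0], "rot": [0, 0, 0], "claw": 0.085}
    - {"delta_pos": [-0.0265, -0.0287, 0], "rot": [0, 0, 0], "claw": 0.085}
    - {"delta_pos": [-0.0265, -0.0287, 0], "rot": [0, 0, 0], "claw": 0.085}
    - {"delta_pos": [-0.0265, -0.0287, 0], "rot": [0, 0, 0], "claw": 0.085}
    - {"delta_pos": [0, 0, 0], "rot": [-0.0343, -0.0875, 0.0672], "claw": 0.085}
    - {"delta_pos": [0, 0, 0], "rot": [-0.0343, -0.0875, 0.0672], "claw": 0.085}
    - {"delta_pos": [0, 0, 0], "rot": [-0.0343, -0.0875, 0.0672], "claw": 0.085}
    - {"delta_pos": [0, 0, 0], "rot": [-0.0343, -0.0875, 0.0672], "claw": 0.085}
    - {"delta_pos": [0, 0, 0], "rot": [-0.0343, -0.0875, 0.0672], "claw": 0.085}
    - {"delta_pos": [0, 0, 0], "rot": [-0.0343, -0.0875, 0.0672], "claw": 0.085}

```text
time_s: 2.4
ee_pos: [0.5022, -0.02, 0.3346]
tool_rot: [0.274, 0.364, 0.889, 0.054]
contact_force: [0.8, -0.5, 0.0]
width: 0.0849
```

Request:
jog_arm:
  rows:
    - {"delta_pos": [0, 0, 0], "rot": [0, 0, 0], "claw": 0.085}
    - {"delta_pos": [0, 0, 0], "rot": [0, 0, 0], "claw": 0.085}

```text
time_s: 2.57
ee_pos: [0.5015, -0.0193, 0.3342]
tool_rot: [0.271, 0.362, 0.891, 0.053]
contact_force: [-0.6, -0.3, 0.4]
width: 0.0851
```

Run:
```python
from h import *
from plant import ctrl
s=ctrl.read_state();d=ctrl.get_image("wrist");cv2.imwrite("pics/w2.png",d["pixels"])
p=[.662,-.051,-.194];c=cam(d,s)
print(s["time_s"],s["q"],s["ee_pos"],rel(s,*goal(p,-.58,.15)))
print(proj(c,goal(p,0,.019)[1]))
```

```text
2.5667 [-0.04423072 -0.63230864  1.95824139 -0.08189717  1.26243125 -0.84103715] [ 0.50147641 -0.01927352  0.33423914] (array([ 4.97829447e-05, -2.53203409e-04,  1.80565548e-04]), array([ 0.00051902, -0.00141869,  0.00236615]))
[[277.86780512 196.82755624]]
```

View pics/w2.png

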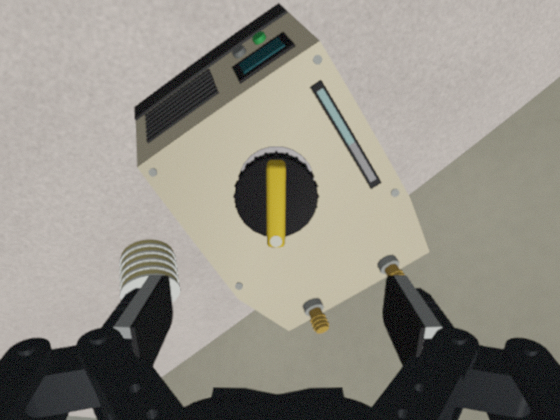

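Run:
```python
from h import *
from plant import ctrl
from scipy.optimize import least_squares
s=ctrl.read_state();d=ctrl.get_image("wrist");c=cam(d,s)
X=np.array([(-.13,-.1,.125),(-.13,.1,.125),(.13,-.1,.213),(.13,.1,.213)]);U=[(138,166),(319,41),(290,330),(428,251)]
W=lambda p:R.from_euler('z',p[2]).apply(X)+[p[0],p[1],0]
f=lambda p:(proj(c,W(p))-U).ravel()
for lo in('linear',):
    r=least_squares(f,[.66,-.05,-.19],loss=lo);p=r.x;print(p,f(p).round(1))
for q in ([.662,-.051,-.194],p):
    F=R.from_euler('z',q[2])*R.from_euler('y',-A);g=goal(q,0,.019)[1]
    for b in(-.58,):
        v=lambda a,z:g+F.apply([a*np.cos(b),a*np.sin(b),z])
        print(proj(c,[g,v(.03,.013),v(-.032,.013),v(.032,.013)]).round(1))
    # cap black top rim extents (z=-.013 from grip, r=.034)
    t=np.linspace(0,6.28,73);E=proj(c,[g+F.apply([.034*np.cos(a),.034*np.sin(a),-.013]) for a in t]);print(E.min(0),E.max(0))
im=d["pixels"].astype(int);hsv=cv2.cvtColor(d["pixels"],cv2.COLOR_BGR2HSV)
m=((hsv[...,0]>18)&(hsv[...,0]<35)&(hsv[...,1]>150)&(hsv[...,2]>120)).astype(np.uint8);m[:150]=0;m[255:]=0
ys,xs=np.nonzero(m);print("bar",xs.min(),xs.max(),ys.min(),ys.max(),xs.mean(),ys.mean())
for y in range(165,236,10): k=xs[ys==y];print(y,k.min(),k.max())
```

```text
[ 0.66285732 -0.05514125 -0.19253955] [-0.8  1.   0.8 -0.6 -0.9  0.6  1.5  0.4]
[[277.7 196.4]
 [277.6 239.3]
 [277.8 157.4]
 [277.6 241.8]]
[234.98809456 149.41054954] [320.30643303 232.03353827]
[[274.3 200.3]
 [274.2 243. ]
 [274.  162. ]
 [274.2 245.5]]
[231.99540247 153.57852764] [316.79309661 235.45415738]
bar 267 285 165 245 275.65372907153727 200.455098934551
165 269 283
175 267 285
185 267 285
195 267 284
205 267 284
215 267 284
225 267 284
235 267 284
```

Run:
```python
from h import *
from plant import ctrl
s=ctrl.read_state()
print(rel(s,*goal([.663,-.0543,-.193],-.58,.008)))
```

```text
(array([-0.00232115, -0.00235782,  0.14261609]), array([-0.00088926, -0.00190286,  0.00118965]))
```

Request:
jog_arm:
  rows:
    - {"delta_pos": [-0.0023, -0.0024, 0.03], "rot": [0, 0, 0], "claw": 0.05}
    - {"delta_pos": [0, 0, 0.03], "rot": [0, 0, 0], "claw": 0.05}
    - {"delta_pos": [0, 0, 0.03], "rot": [0, 0, 0], "claw": 0.05}
    - {"delta_pos": [0, 0, 0.02], "rot": [0, 0, 0], "claw": 0.05}
    - {"delta_pos": [0, 0, 0.01], "rot": [0, 0, 0], "claw": 0.05}
    - {"delta_pos": [0, 0, 0.01], "rot": [0, 0, 0], "claw": 0.05}
    - {"delta_pos": [0, 0, 0.008], "rot": [0, 0, 0], "claw": 0.05}
    - {"delta_pos": [0, 0, 0.0046], "rot": [0, 0, 0], "claw": 0.05}
    - {"delta_pos": [0, 0, 0], "rot": [0, 0, 0], "claw": 0.04}
    - {"delta_pos": [0, 0, 0], "rot": [0, 0, 0], "claw": 0.04}
  newtons: 30

```text
time_s: 3.5
ee_pos: [0.5765, -0.0375, 0.2141]
tool_rot: [0.271, 0.363, 0.89, 0.053]
contact_force: [-0.5, -0.2, 0.6]
width: 0.0399
```

Run:
```python
from h import *
from plant import ctrl
s=ctrl.read_state();d=ctrl.get_image("wrist");cv2.imwrite("pics/w3.png",d["pixels"])
print(s["contact_force"],s["ft_torque"],s["width"],rel(s,*goal([.663,-.0543,-.193],-.58,.008)))
```

```text
[-0.4535437  -0.18645039  0.57456966] [ 0.04985985  0.19567345 -0.05307365] 0.03989542810603353 (array([ 0.00036118, -0.00011682,  0.00029355]), array([ 0.00024527,  0.00040695, -0.00078234]))
```

View pics/w3.png

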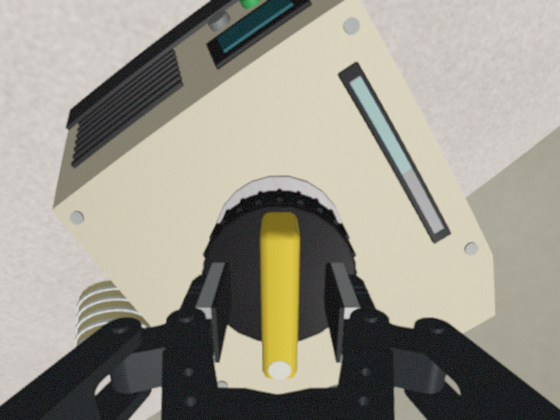

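The bar (columns 262–299, white dot at 279,370) sits centred between the pads, and nothing is touching. I'll close on it.

Request:
jog_arm:
  rows:
    - {"delta_pos": [0, 0, 0], "rot": [0, 0, 0], "claw": 0.02}
    - {"delta_pos": [0, 0, 0], "rot": [0, 0, 0], "claw": 0.01}
    - {"delta_pos": [0, 0, 0], "rot": [0, 0, 0], "claw": 0.005}
    - {"delta_pos": [0, 0, 0], "rot": [0, 0, 0], "claw": 0.005}
    - {"delta_pos": [0, 0, 0], "rot": [0, 0, 0], "claw": 0.005}
  newtons: 40

```text
time_s: 3.97
ee_pos: [0.5765, -0.0375, 0.214]
tool_rot: [0.272, 0.363, 0.89, 0.053]
contact_force: [-1.5, 0.6, 2.2]
width: 0.0131
```

```bash
cat >> h.py <<'E'
P0=[.663,-.0543,-.193]
def rep(b=-.58):
    from plant import ctrl
    s=ctrl.read_state();Rt,pt=goal(P0,b,.008);R0=rot(s["tool_rot"])
    x=Rt.T@R0[:,0];print("t",s["time_s"],"w",round(s["width"],4),"bar",b+np.arctan2(x[1],x[0])*-1,"q6",s["q"][5].round(2),
     "\nF tool",(R0.T@s["contact_force"]).round(1),"T tool",(R0.T@s["ft_torque"]).round(3),"rel",[v.round(4) for v in rel(s,Rt,pt)])
E
python3 -c "
from h import *;rep()"
```

```text
t 3.9667 w 0.0131 bar -0.5809078670051039 q6 -0.85 
F tool [ 0.3  0.2 -2.7] T tool [0.085 0.25  0.023] rel [array([ 0.0003, -0.0001,  0.0002]), array([ 0.0005,  0.0006, -0.0009])]
```

Request:
jog_arm:
  rows:
    - {"delta_pos": [0, 0, 0], "rot": [0, 0, -0.06], "claw": 0.005}
    - {"delta_pos": [0, 0, 0], "rot": [0, 0, -0.06], "claw": 0.005}
    - {"delta_pos": [0, 0, 0], "rot": [0, 0, -0.06], "claw": 0.005}
    - {"delta_pos": [0, 0, 0], "rot": [0, 0, -0.06], "claw": 0.005}
    - {"delta_pos": [0, 0, 0], "rot": [0, 0, -0.06], "claw": 0.005}
    - {"delta_pos": [0, 0, 0], "rot": [0, 0, 0], "claw": 0.005}

```text
time_s: 4.47
ee_pos: [0.5764, -0.0375, 0.2135]
tool_rot: [0.276, 0.224, 0.935, 0.012]
contact_force: [-3.4, -0.0, 3.0]
width: 0.0132
```

```bash
python3 -c "
from h import *;rep()"
```

```text
t 4.4667 w 0.0132 bar -0.2778944374033715 q6 -1.16 
F tool [ 1.  -1.  -4.3] T tool [ 0.201  0.393 -0.017] rel [array([-0.    ,  0.0002, -0.0002]), array([-2.000e-04, -0.000e+00,  3.021e-01])]
```

Request:
jog_arm:
  rows:
    - {"delta_pos": [0, 0, 0], "rot": [0, 0, -0.04], "claw": 0.005}
    - {"delta_pos": [0, 0, 0], "rot": [0, 0, -0.04], "claw": 0.005}
    - {"delta_pos": [0, 0, 0], "rot": [0, 0, 0], "claw": 0.005}

```text
time_s: 4.72
ee_pos: [0.5764, -0.0375, 0.2135]
tool_rot: [0.276, 0.188, 0.942, 0.001]
contact_force: [-3.1, -0.1, 4.4]
width: 0.0133
```

```bash
python3 -c "
from h import *;rep()"
```

```text
t 4.7167 w 0.0133 bar -0.2008661350624104 q6 -1.23 
F tool [ 0.  -0.8 -5.4] T tool [ 0.164  0.481 -0.037] rel [array([-0.    ,  0.0002, -0.0002]), array([-2.000e-04,  0.000e+00,  3.791e-01])]
```

Request:
jog_arm:
  rows:
    - {"delta_pos": [0, 0, 0], "rot": [0, 0, -0.04], "claw": 0.005}
    - {"delta_pos": [0, 0, 0], "rot": [0, 0, -0.04], "claw": 0.005}
    - {"delta_pos": [0, 0, 0], "rot": [0, 0, 0], "claw": 0.005}

```text
time_s: 4.97
ee_pos: [0.5764, -0.0375, 0.2134]
tool_rot: [0.276, 0.151, 0.949, -0.01]
contact_force: [-3.3, 1.3, 2.2]
width: 0.0134
```

```bash
python3 -c "
from h import *;rep()"
```

```text
t 4.9667 w 0.0134 bar -0.12214382225004666 q6 -1.31 
F tool [ 1.9  0.4 -3.8] T tool [-0.012  0.496  0.448] rel [array([-0.0001,  0.0001, -0.0002]), array([ 0.000e+00, -1.000e-04,  4.579e-01])]
```

Request:
jog_arm:
  rows:
    - {"delta_pos": [0, 0, 0], "rot": [0, 0, 0], "claw": 0.005}
    - {"delta_pos": [0, 0, 0], "rot": [0, 0, 0], "claw": 0.005}
    - {"delta_pos": [0, 0, 0], "rot": [0, 0, 0], "claw": 0.005}
    - {"delta_pos": [0, 0, 0], "rot": [0, 0, 0], "claw": 0.005}
    - {"delta_pos": [0, 0, 0], "rot": [0, 0, 0], "claw": 0.005}
    - {"delta_pos": [0, 0, 0], "rot": [0, 0, 0], "claw": 0.005}
    - {"delta_pos": [0, 0, 0], "rot": [0, 0, 0], "claw": 0.005}
    - {"delta_pos": [0, 0, 0], "rot": [0, 0, 0], "claw": 0.005}
    - {"delta_pos": [0, 0, 0], "rot": [0, 0, 0], "claw": 0.005}
    - {"delta_pos": [0, 0, 0], "rot": [0, 0, 0], "claw": 0.005}
    - {"delta_pos": [0, 0, 0], "rot": [0, 0, 0], "claw": 0.005}
    - {"delta_pos": [0, 0, 0], "rot": [0, 0, 0], "claw": 0.005}

```text
time_s: 5.97
ee_pos: [0.5765, -0.0375, 0.2134]
tool_rot: [0.276, 0.15, 0.949, -0.01]
contact_force: [-3.8, 2.8, 4.4]
width: 0.0129
```

Run:
```python
from h import *
from plant import ctrl
rep()
d=ctrl.get_image("wrist")["pixels"];e=ctrl.get_image("side")["pixels"][165:285,270:400];f=ctrl.get_image("scene")["pixels"][180:240,230:310]
o=np.zeros((420,800,3),np.uint8);o[:,:400]=d[:,80:480];o[:300,400:725]=cv2.resize(e,(325,300),interpolation=2);o[300:420,400:560]=cv2.resize(f,(160,120),interpolation=2);cv2.imwrite("pics/w4.png",o)
```

```text
t 5.9667 w 0.0129 bar -0.12105219619685909 q6 -1.31 
F tool [ 1.5  1.9 -6. ] T tool [-0.188  0.661  0.595] rel [array([-0.    ,  0.0001, -0.0003]), array([-1.000e-04,  0.000e+00,  4.589e-01])]
```

View pics/w4.png

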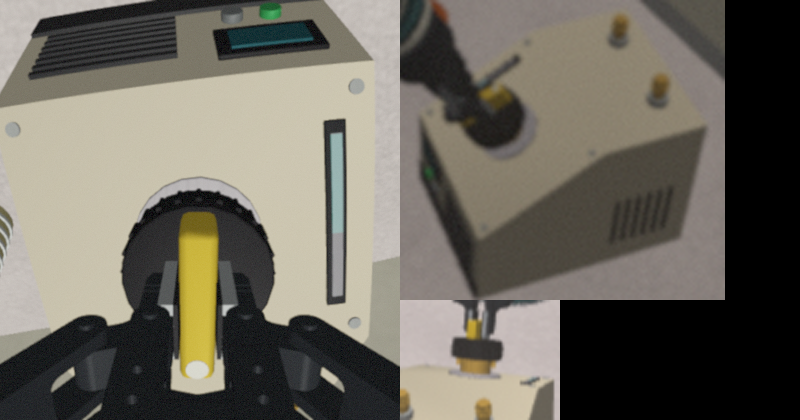

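The bar is held square in the pads (dot at 197,370) and the steady 0.6 N m reaction shows the stop. I'll hold there for the venting time.

Request:
jog_arm:
  rows:
    - {"delta_pos": [0, 0, 0], "rot": [0, 0, 0], "claw": 0.005}
    - {"delta_pos": [0, 0, 0], "rot": [0, 0, 0], "claw": 0.005}
    - {"delta_pos": [0, 0, 0], "rot": [0, 0, 0], "claw": 0.005}
    - {"delta_pos": [0, 0, 0], "rot": [0, 0, 0], "claw": 0.005}
    - {"delta_pos": [0, 0, 0], "rot": [0, 0, 0], "claw": 0.005}
    - {"delta_pos": [0, 0, 0], "rot": [0, 0, 0], "claw": 0.005}
    - {"delta_pos": [0, 0, 0], "rot": [0, 0, 0], "claw": 0.005}
    - {"delta_pos": [0, 0, 0], "rot": [0, 0, 0], "claw": 0.005}
    - {"delta_pos": [0, 0, 0], "rot": [0, 0, 0], "claw": 0.005}
    - {"delta_pos": [0, 0, 0], "rot": [0, 0, 0], "claw": 0.005}
    - {"delta_pos": [0, 0, 0], "rot": [0, 0, 0], "claw": 0.005}
    - {"delta_pos": [0, 0, 0], "rot": [0, 0, 0], "claw": 0.005}

```text
time_s: 7.12
ee_pos: [0.5765, -0.0375, 0.2134]
tool_rot: [0.276, 0.15, 0.949, -0.01]
contact_force: [-4.6, 2.6, 3.9]
width: 0.0134
```

Request:
jog_arm:
  rows:
    - {"delta_pos": [0, 0, 0], "rot": [0, 0, 0], "claw": 0.005}
    - {"delta_pos": [0, 0, 0], "rot": [0, 0, 0], "claw": 0.005}
    - {"delta_pos": [0, 0, 0], "rot": [0, 0, 0], "claw": 0.005}
    - {"delta_pos": [0, 0, 0], "rot": [0, 0, 0], "claw": 0.005}
    - {"delta_pos": [0, 0, 0], "rot": [0, 0, 0], "claw": 0.005}
    - {"delta_pos": [0, 0, 0], "rot": [0, 0, 0], "claw": 0.005}
    - {"delta_pos": [0, 0, 0], "rot": [0, 0, 0], "claw": 0.005}
    - {"delta_pos": [0, 0, 0], "rot": [0, 0, 0], "claw": 0.005}
    - {"delta_pos": [0, 0, 0], "rot": [0, 0, 0], "claw": 0.005}
    - {"delta_pos": [0, 0, 0], "rot": [0, 0, 0], "claw": 0.005}
    - {"delta_pos": [0, 0, 0], "rot": [0, 0, 0], "claw": 0.005}
    - {"delta_pos": [0, 0, 0], "rot": [0, 0, 0], "claw": 0.005}

```text
time_s: 8.12
ee_pos: [0.5764, -0.0375, 0.2134]
tool_rot: [0.276, 0.15, 0.949, -0.01]
contact_force: [-4.6, 1.4, 4.7]
width: 0.0134
```

Request:
jog_arm:
  rows:
    - {"delta_pos": [0, 0, 0], "rot": [0, 0, 0], "claw": 0.005}
    - {"delta_pos": [0, 0, 0], "rot": [0, 0, 0], "claw": 0.005}
    - {"delta_pos": [0, 0, 0], "rot": [0, 0, 0], "claw": 0.005}
    - {"delta_pos": [0, 0, 0], "rot": [0, 0, 0.05], "claw": 0.005}
    - {"delta_pos": [0, 0, 0], "rot": [0, 0, 0], "claw": 0.005}
    - {"delta_pos": [0, 0, 0], "rot": [0, 0, 0], "claw": 0.005}
  newtons: 60

```text
time_s: 8.62
ee_pos: [0.5764, -0.0376, 0.2135]
tool_rot: [0.276, 0.173, 0.945, -0.003]
contact_force: [-3.5, 0.9, 2.8]
width: 0.0128
```

```bash
python3 -c "
from h import *;rep()"
```

```text
t 8.6167 w 0.0128 bar -0.1694044912636571 q6 -1.26 
F tool [ 1.6 -0.  -4.3] T tool [0.025 0.48  0.078] rel [array([ 0.    ,  0.0002, -0.0002]), array([-3.000e-04,  2.000e-04,  4.106e-01])]
```

Request:
jog_arm:
  rows:
    - {"delta_pos": [0, 0, 0.002], "rot": [0, 0, 0], "claw": 0.005}
    - {"delta_pos": [0, 0, 0.002], "rot": [0, 0, 0], "claw": 0.005}
    - {"delta_pos": [0, 0, 0.0015], "rot": [0, 0, 0], "claw": 0.005}
    - {"delta_pos": [0, 0, 0.0013], "rot": [0, 0, 0], "claw": 0.005}
    - {"delta_pos": [0, 0, 0], "rot": [0, 0, 0], "claw": 0.005}
    - {"delta_pos": [0, 0, 0], "rot": [0, 0, 0], "claw": 0.005}

```text
time_s: 9.12
ee_pos: [0.5799, -0.0383, 0.208]
tool_rot: [0.276, 0.173, 0.945, -0.003]
contact_force: [-9.1, 3.1, 7.9]
width: 0.0127
```

```bash
python3 -c "
from h import *;rep()"
```

```text
t 9.1167 w 0.0127 bar -0.16933826565312105 q6 -1.26 
F tool [  4.    0.6 -11.7] T tool [0.127 0.981 0.046] rel [array([ 0.0001,  0.0002, -0.0068]), array([-3.000e-04,  1.000e-04,  4.107e-01])]
```

Request:
jog_arm:
  rows:
    - {"delta_pos": [0, 0, 0], "rot": [0, 0, -0.04], "claw": 0.005}
    - {"delta_pos": [0, 0, 0], "rot": [0, 0, -0.04], "claw": 0.005}
    - {"delta_pos": [0, 0, 0], "rot": [0, 0, -0.04], "claw": 0.005}
    - {"delta_pos": [0, 0, 0], "rot": [0, 0, 0], "claw": 0.005}

```text
time_s: 9.45
ee_pos: [0.5801, -0.0383, 0.2084]
tool_rot: [0.276, 0.115, 0.954, -0.02]
contact_force: [-7.6, 1.9, 7.6]
width: 0.0128
```

```bash
python3 -c "
from h import *;rep()"
```

```text
t 9.45 w 0.0128 bar -0.04670219396982922 q6 -1.39 
F tool [  2.6   0.3 -10.6] T tool [ 0.114  0.603 -0.006] rel [array([ 0.0004,  0.0002, -0.0066]), array([-0.    ,  0.001 ,  0.5333])]
```

Request:
jog_arm:
  rows:
    - {"delta_pos": [0, 0, 0], "rot": [0, 0, -0.06], "claw": 0.005}
    - {"delta_pos": [0, 0, 0], "rot": [0, 0, -0.06], "claw": 0.005}
    - {"delta_pos": [0, 0, 0], "rot": [0, 0, -0.06], "claw": 0.005}
    - {"delta_pos": [0, 0, 0], "rot": [0, 0, -0.06], "claw": 0.005}
    - {"delta_pos": [0, 0, 0], "rot": [0, 0, -0.06], "claw": 0.005}
    - {"delta_pos": [0, 0, 0], "rot": [0, 0, -0.06], "claw": 0.005}
    - {"delta_pos": [0, 0, 0], "rot": [0, 0, -0.06], "claw": 0.005}
    - {"delta_pos": [0, 0, 0], "rot": [0, 0, -0.06], "claw": 0.005}
    - {"delta_pos": [0, 0, 0], "rot": [0, 0, -0.06], "claw": 0.005}
    - {"delta_pos": [0, 0, 0], "rot": [0, 0, -0.03], "claw": 0.005}
    - {"delta_pos": [0, 0, 0], "rot": [0, 0, 0], "claw": 0.005}
    - {"delta_pos": [0, 0, 0], "rot": [0, 0, 0], "claw": 0.005}

```text
time_s: 10.45
ee_pos: [0.5803, -0.0384, 0.2085]
tool_rot: [0.259, -0.157, 0.948, -0.097]
contact_force: [-6.5, 1.4, 8.9]
width: 0.0128
```

```bash
python3 -c "
from h import *;rep()"
```

```text
t 10.45 w 0.0128 bar 0.5209032992873536 q6 -1.95 
F tool [  0.7   0.6 -11.1] T tool [-0.1    0.403 -0.009] rel [array([ 0.0004,  0.0005, -0.0065]), array([-3.0000e-04,  1.4000e-03,  1.1009e+00])]
```

Request:
jog_arm:
  rows:
    - {"delta_pos": [0, 0, -0.003], "rot": [0, 0, 0], "claw": 0.005}
    - {"delta_pos": [0, 0, -0.003], "rot": [0, 0, 0], "claw": 0.005}
    - {"delta_pos": [0, 0, -0.003], "rot": [0, 0, 0], "claw": 0.005}
    - {"delta_pos": [0, 0, 0], "rot": [0, 0, 0], "claw": 0.005}
    - {"delta_pos": [0, 0, 0], "rot": [0, 0, 0], "claw": 0.005}

```text
time_s: 10.87
ee_pos: [0.5753, -0.0374, 0.2152]
tool_rot: [0.259, -0.156, 0.948, -0.097]
contact_force: [-1.1, -0.1, 2.3]
width: 0.0124
```

```bash
python3 -c "
from h import *;rep()"
```

```text
t 10.8667 w 0.0124 bar 0.5197406658822871 q6 -1.95 
F tool [-0.2 -0.4 -2.5] T tool [ 0.008  0.114 -0.024] rel [array([-0.0002,  0.0002,  0.0018]), array([-3.0000e-04,  1.0000e-04,  1.0997e+00])]
```

Request:
jog_arm:
  rows:
    - {"delta_pos": [0, 0, -0.004], "rot": [0, 0, 0], "claw": 0.005}
    - {"delta_pos": [0, 0, -0.004], "rot": [0, 0, 0], "claw": 0.005}
    - {"delta_pos": [0, 0, 0], "rot": [0, 0, 0], "claw": 0.005}

```text
time_s: 11.12
ee_pos: [0.5709, -0.0364, 0.2223]
tool_rot: [0.259, -0.156, 0.948, -0.096]
contact_force: [0.5, -1.1, -1.6]
width: 0.0132
```

```bash
python3 -c "
from h import *;rep()"
```

```text
t 11.1167 w 0.0132 bar 0.5192359773958107 q6 -1.95 
F tool [ 0.7 -0.7  1.7] T tool [-0.193  0.418 -0.013] rel [array([-0.0002,  0.    ,  0.0103]), array([-1.0000e-04, -2.0000e-04,  1.0992e+00])]
```

Request:
jog_arm:
  rows:
    - {"delta_pos": [0, 0, -0.02], "rot": [0, 0, 0], "claw": 0.005}
    - {"delta_pos": [0, 0, -0.03], "rot": [0, 0, 0], "claw": 0.005}
    - {"delta_pos": [0, 0, -0.03], "rot": [0, 0, 0], "claw": 0.005}
    - {"delta_pos": [0, 0, -0.02], "rot": [0, 0, 0], "claw": 0.005}
    - {"delta_pos": [0, 0, -0.01], "rot": [0, 0, 0], "claw": 0.005}
    - {"delta_pos": [0, 0, 0], "rot": [0, 0, 0], "claw": 0.005}
    - {"delta_pos": [0, 0, 0], "rot": [0, 0, 0], "claw": 0.005}

```text
time_s: 11.7
ee_pos: [0.5139, -0.0253, 0.3144]
tool_rot: [0.259, -0.156, 0.948, -0.096]
contact_force: [0.3, -1.4, -2.6]
width: 0.0128
```

Run:
```python
from h import *
from plant import ctrl
rep();s=ctrl.read_state();R0=rot(s["tool_rot"]);z=R0[:,2]
ax=np.cross(z,[0,0,-1]);a=np.arcsin(np.linalg.norm(ax));T=R.from_rotvec(ax/np.linalg.norm(ax)*a).as_matrix()@R0
d,r=rel(s,T,np.array([.412,.312,.30]));print(s["ee_pos"],"d",d,"r",r)
c=ctrl.get_image("wrist")["pixels"];e=ctrl.get_image("side")["pixels"][160:240,155:255];f=ctrl.get_image("scene")["pixels"][190:250,340:420]
o=np.zeros((420,800,3),np.uint8);o[:,:400]=c[:,80:480];o[:240,400:700]=cv2.resize(e,(300,240),interpolation=2);o[240:420,400:640]=cv2.resize(f,(240,180),interpolation=2);cv2.imwrite("pics/w5.png",o)
```

```text
t 11.7 w 0.0128 bar 0.5192069714863371 q6 -1.95 
F tool [ 1.4 -0.7  2.5] T tool [-0.201  0.377  0.028] rel [array([-4.000e-04, -1.000e-04,  1.191e-01]), array([-2.0000e-04, -4.0000e-04,  1.0992e+00])]
[ 0.51394198 -0.02528011  0.31443262] d [-0.02667647  0.34348462 -0.07526635] r [-2.77782884e-01  4.85798226e-01 -7.31474512e-18]
```

View pics/w5.png

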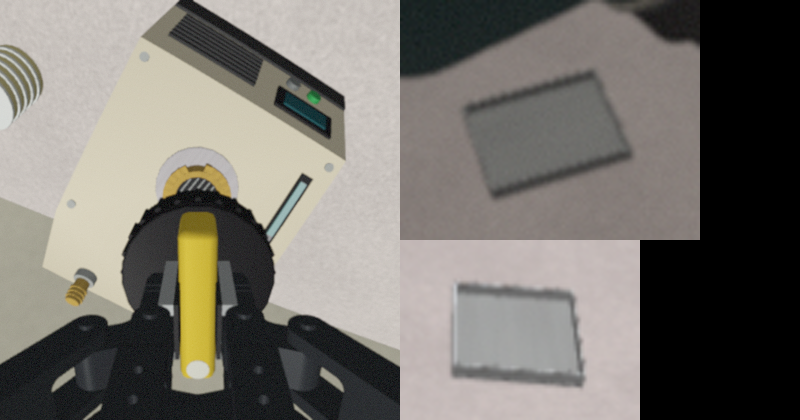

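The cap is off (dot at 197,370) and the open neck shows at about (200,185). The tray is clear, so I'll carry the cap over it and turn the tool upright.

Request:
jog_arm:
  rows:
    - {"delta_pos": [-0.0027, 0.0244, -0.0075], "rot": [0, 0, 0], "claw": 0.005}
    - {"delta_pos": [-0.0027, 0.0344, -0.0075], "rot": [0, 0, 0], "claw": 0.005}
    - {"delta_pos": [-0.0027, 0.0344, -0.0075], "rot": [0, 0, 0], "claw": 0.005}
    - {"delta_pos": [-0.0027, 0.0344, -0.0075], "rot": [0, 0, 0], "claw": 0.005}
    - {"delta_pos": [-0.0027, 0.0344, -0.0075], "rot": [0, 0, 0], "claw": 0.005}
    - {"delta_pos": [-0.0027, 0.0344, -0.0075], "rot": [0, 0, 0], "claw": 0.005}
    - {"delta_pos": [-0.0027, 0.0344, -0.0075], "rot": [0, 0, 0], "claw": 0.005}
    - {"delta_pos": [-0.0027, 0.0344, -0.0075], "rot": [0, 0, 0], "claw": 0.005}
    - {"delta_pos": [-0.0027, 0.0344, -0.0075], "rot": [0, 0, 0], "claw": 0.005}
    - {"delta_pos": [-0.0027, 0.0244, -0.0075], "rot": [0, 0, 0], "claw": 0.005}
    - {"delta_pos": [0, 0.02, 0], "rot": [0, 0, 0], "claw": 0.005}
    - {"delta_pos": [0, 0, 0], "rot": [0, 0, 0], "claw": 0.005}

```text
time_s: 12.85
ee_pos: [0.4111, 0.3157, 0.2976]
tool_rot: [0.257, -0.158, 0.948, -0.097]
contact_force: [-0.9, 0.4, -2.8]
width: 0.0132
```

Request:
jog_arm:
  rows:
    - {"delta_pos": [0, 0, 0], "rot": [-0.0463, 0.081, 0], "claw": 0.005}
    - {"delta_pos": [0, 0, 0], "rot": [-0.0463, 0.081, 0], "claw": 0.005}
    - {"delta_pos": [0, 0, 0], "rot": [-0.0463, 0.081, 0], "claw": 0.005}
    - {"delta_pos": [0, 0, 0], "rot": [-0.0463, 0.081, 0], "claw": 0.005}
    - {"delta_pos": [0, 0, 0], "rot": [-0.0463, 0.081, 0], "claw": 0.005}
    - {"delta_pos": [0, 0, 0], "rot": [-0.0463, 0.081, 0], "claw": 0.005}
    - {"delta_pos": [0, 0, 0], "rot": [0, 0, 0], "claw": 0.005}
    - {"delta_pos": [0, 0, 0], "rot": [0, 0, 0], "claw": 0.005}

```text
time_s: 13.52
ee_pos: [0.4133, 0.3119, 0.2991]
tool_rot: [0.0, -0.161, 0.987, -0.001]
contact_force: [0.9, 0.1, -2.5]
width: 0.0125
```

Run:
```python
from h import *
from plant import ctrl
s=ctrl.read_state();R0=rot(s["tool_rot"]);print(s["ee_pos"],R0[:,2],"to tray",R0.T@(np.array([.412,.312,.05])-s["ee_pos"]),s["q"][5])
d=ctrl.get_image("wrist");c=cam(d,s);cv2.imwrite("pics/w6.png",d["pixels"])
# expected tray outline & cap rim centre
print(proj(c,[.412,.312,.018]),proj(c,s["ee_pos"]+R0[:,2]*.029))
```

```text
[0.41334887 0.31191596 0.29914672] [ 5.57354698e-04 -1.81909455e-03 -9.99998190e-01] to tray [0.00123941 0.00098278 0.24914537] -1.2967248420154607
[[279.34239016 161.83730551]] [[279.85255608 252.87423772]]
```

View pics/w6.png

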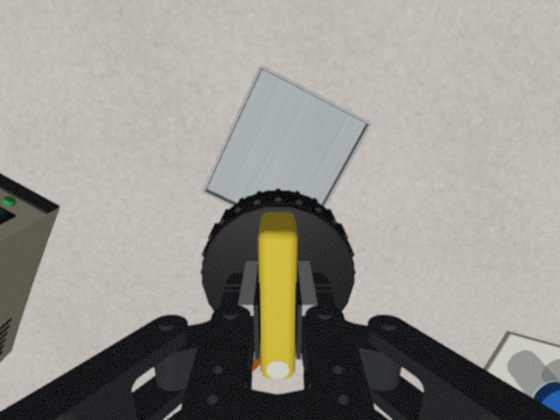

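Run:
```python
from h import *
from plant import ctrl
s=ctrl.read_state();R0=rot(s["tool_rot"]);d=ctrl.get_image("wrist");c=cam(d,s)
a,b,e=[atz(c,u,.018) for u in[(262,67),(369,124),(206,190)]];t=(b+e)/2;print(a,b,e,"sides",np.linalg.norm(a-b),np.linalg.norm(a-e),"ctr",t)
print(R0.T@(t-s["ee_pos"]))
S=cam(ctrl.get_image("scene"));print("funnel tip",atz(S,(405,256),.105),"base",atz(S,(402,285),0))
```

```text
[0.31901046 0.26118615 0.018     ] [0.33820471 0.39421232 0.018     ] [0.47106159 0.24089113 0.018     ] sides 0.13440379464571636 0.15339959038388182 ctr [0.40463315 0.31755172 0.018     ]
[0.00624557 0.00824933 0.28149744]
funnel tip [0.694516   0.32689098 0.105     ] base [ 6.98837155e-01  3.34564775e-01 -1.11022302e-16]
```

The tray corners at (262,67), (369,124) and (206,190) put its centre at about (0.405, 0.318). Its sides measure 4% short, which is acceptable, and the funnel is well away. I'll lower the cap.

Request:
jog_arm:
  rows:
    - {"delta_pos": [0.003, 0.004, 0.025], "rot": [0, 0, 0], "claw": 0.005}
    - {"delta_pos": [0.003, 0.004, 0.035], "rot": [0, 0, 0], "claw": 0.005}
    - {"delta_pos": [0, 0, 0.035], "rot": [0, 0, 0], "claw": 0.005}
    - {"delta_pos": [0, 0, 0.035], "rot": [0, 0, 0], "claw": 0.005}
    - {"delta_pos": [0, 0, 0.035], "rot": [0, 0, 0], "claw": 0.005}
    - {"delta_pos": [0, 0, 0.03], "rot": [0, 0, 0], "claw": 0.005}
    - {"delta_pos": [0, 0, 0.025], "rot": [0, 0, 0], "claw": 0.005}
    - {"delta_pos": [0, 0, 0.015], "rot": [0, 0, 0], "claw": 0.005}
    - {"delta_pos": [0, 0, 0.01], "rot": [0, 0, 0], "claw": 0.005}
    - {"delta_pos": [0, 0, 0.005], "rot": [0, 0, 0], "claw": 0.005}
    - {"delta_pos": [0, 0, 0], "rot": [0, 0, 0], "claw": 0.005}
    - {"delta_pos": [0, 0, 0], "rot": [0, 0, 0], "claw": 0.005}

```text
time_s: 14.67
ee_pos: [0.4042, 0.3186, 0.0516]
tool_rot: [0.001, -0.163, 0.987, 0.0]
contact_force: [-0.6, 0.3, -1.9]
width: 0.0126
```

Request:
jog_arm:
  rows:
    - {"delta_pos": [0, 0, 0.003], "rot": [0, 0, 0], "claw": 0.005}
    - {"delta_pos": [0, 0, 0.003], "rot": [0, 0, 0], "claw": 0.005}
    - {"delta_pos": [0, 0, 0.003], "rot": [0, 0, 0], "claw": 0.005}
    - {"delta_pos": [0, 0, 0.002], "rot": [0, 0, 0], "claw": 0.005}
    - {"delta_pos": [0, 0, 0.002], "rot": [0, 0, 0], "claw": 0.005}
    - {"delta_pos": [0, 0, 0], "rot": [0, 0, 0], "claw": 0.005}

```text
time_s: 15.17
ee_pos: [0.4038, 0.3181, 0.0371]
tool_rot: [-0.0, -0.162, 0.987, -0.0]
contact_force: [-0.2, 0.4, -2.0]
width: 0.0129
```

Request:
jog_arm:
  rows:
    - {"delta_pos": [0, 0, 0.001], "rot": [0, 0, 0], "claw": 0.005}
    - {"delta_pos": [0, 0, 0.001], "rot": [0, 0, 0], "claw": 0.005}
    - {"delta_pos": [0, 0, 0.001], "rot": [0, 0, 0], "claw": 0.005}
    - {"delta_pos": [0, 0, 0], "rot": [0, 0, 0], "claw": 0.005}

```text
time_s: 15.5
ee_pos: [0.4039, 0.3182, 0.0344]
tool_rot: [-0.0, -0.162, 0.987, -0.0]
contact_force: [0.1, 0.4, -2.7]
width: 0.013
```

Request:
jog_arm:
  rows:
    - {"delta_pos": [0, 0, 0.001], "rot": [0, 0, 0], "claw": 0.005}
    - {"delta_pos": [0, 0, 0], "rot": [0, 0, 0], "claw": 0.005}

```text
time_s: 15.67
ee_pos: [0.4039, 0.3182, 0.0334]
tool_rot: [0.0, -0.162, 0.987, -0.0]
contact_force: [-0.2, -0.2, -1.6]
width: 0.0128
```

Request:
jog_arm:
  rows:
    - {"delta_pos": [0, 0, 0.001], "rot": [0, 0, 0], "claw": 0.005}
    - {"delta_pos": [0, 0, 0], "rot": [0, 0, 0], "claw": 0.005}

```text
time_s: 15.83
ee_pos: [0.4039, 0.3182, 0.0324]
tool_rot: [-0.0, -0.162, 0.987, -0.0]
contact_force: [-1.2, -0.3, -1.3]
width: 0.013
```

Request:
jog_arm:
  rows:
    - {"delta_pos": [0, 0, 0.001], "rot": [0, 0, 0], "claw": 0.005}
    - {"delta_pos": [0, 0, 0], "rot": [0, 0, 0], "claw": 0.005}

```text
time_s: 16.0
ee_pos: [0.4041, 0.3184, 0.0319]
tool_rot: [0.0, -0.162, 0.987, 0.0]
contact_force: [-2.1, 0.4, 3.0]
width: 0.0126
```

Request:
jog_arm:
  rows:
    - {"delta_pos": [0, 0, 0.001], "rot": [0, 0, 0], "claw": 0.005}
    - {"delta_pos": [0, 0, 0], "rot": [0, 0, 0], "claw": 0.005}

```text
time_s: 16.17
ee_pos: [0.4041, 0.3184, 0.0319]
tool_rot: [0.0, -0.162, 0.987, 0.0]
contact_force: [-9.7, -4.2, 17.0]
width: 0.0132
```

Contact came at the predicted height (TCP at 0.032). I'll ease off the push, release the cap and retreat.

Request:
jog_arm:
  rows:
    - {"delta_pos": [0, 0, -0.001], "rot": [0, 0, 0], "claw": 0.005}
    - {"delta_pos": [0, 0, 0], "rot": [0, 0, 0], "claw": 0.016}
    - {"delta_pos": [0, 0, 0], "rot": [0, 0, 0], "claw": 0.03}
    - {"delta_pos": [0, 0, 0], "rot": [0, 0, 0], "claw": 0.045}
    - {"delta_pos": [0, 0, 0], "rot": [0, 0, 0], "claw": 0.045}
    - {"delta_pos": [0, 0, -0.01], "rot": [0, 0, 0], "claw": 0.045}
    - {"delta_pos": [0, 0, -0.03], "rot": [0, 0, 0], "claw": 0.045}
    - {"delta_pos": [0, 0, -0.035], "rot": [0, 0, 0], "claw": 0.045}
    - {"delta_pos": [0, 0, -0.035], "rot": [0, 0, 0], "claw": 0.045}
    - {"delta_pos": [0, 0, -0.02], "rot": [0, 0, 0], "claw": 0.045}
    - {"delta_pos": [0, 0, 0], "rot": [0, 0, 0], "claw": 0.045}
    - {"delta_pos": [0, 0, 0], "rot": [0, 0, 0], "claw": 0.045}

```text
time_s: 17.17
ee_pos: [0.4043, 0.3185, 0.1632]
tool_rot: [0.001, -0.162, 0.987, 0.001]
contact_force: [-0.0, -0.8, -0.5]
width: 0.0446
```

Run:
```python
from h import *
from plant import ctrl
s=ctrl.read_state();print(s["ee_pos"],s["contact_force"],s["width"])
d=ctrl.get_image("wrist");f=ctrl.get_image("scene")["pixels"]
o=np.zeros((420,800,3),np.uint8);o[:,:400]=d["pixels"][:,80:480];o[:300,400:]=cv2.resize(f[150:300,140:440],(400,200),interpolation=2).repeat(1,0)[:300] if 0 else np.vstack([cv2.resize(f[150:310,130:430],(400,213)),np.zeros((87,400,3),np.uint8)])
cv2.imwrite("pics/w7.png",o)
print(proj(cam(d,s),[[.404,.3182,.056]]))
```

```text
[0.40430334 0.31846874 0.1632266 ] [-0.01211932 -0.84063773 -0.49361708] 0.0445577868340677
[[278.81590664 206.35092544]]
```

View pics/w7.png

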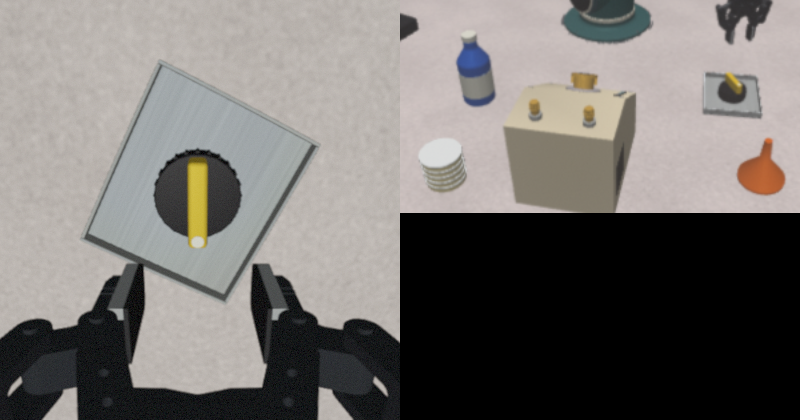

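The cap stands flat in the middle of the tray (cap at 198,193 in the picture; tray centre about 200,185) with its grip up. The bottle, funnel and dishes look unmoved and the gripper is clear, so I'm handing in.

```bash
python3 -c "
from plant import ctrl
print(ctrl.close_job())"
```

```text
the job is handed in; nothing more can be done
None
```

The cap is off the neck and standing in the steel tray, flat on its rim with the grip up. I handed the job in at about 17.3 s; the system gave no verdict.

- **Vent:** I turned the cap without pressing until it met the first stop. The stop came at about -0.17 rad, so this unit's catches sit about 0.17 rad short of nominal. I held it there for more than 3 s.
- **Press and turn:** I pressed it down 6.6 to 6.8 mm (about 11.7 N) and turned it to +0.52 rad. It came free and lifted off with nothing but its own weight on the wrist.
- **Set down:** The cap touched the tray floor at the height I had worked out. I lowered it the last few millimetres in 1 mm steps, and the push peaked at about 20 N on the step after contact.

**Last checks:** The last picture shows the cap near the middle of the tray with the gripper about 13 cm above it. The bottle, funnel and dishes look unmoved, though I judged that by eye and did not measure it.

**Did not agree or failed:**
- The first batch of moves was refused for missing keys and sent again. It cost no robot time beyond the camera calls.
- My first fit of the unit's pose had errors of up to 8 pixels. The wrist view corrected it by about 4 mm.
- The tray's sides measured about 4% short in the wrist picture, which is well within the room available.

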